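# Stack a gift tower in the squaring stand and hold it pressed for tying

### The arm

A 6-joint arm with a two-finger parallel gripper is mounted at the origin on a cart in front of the work surface, level with it; the furniture and walls round the work are solid. World frame = base frame: x ahead of the robot, y to its left, z up, the work surface at z = 0. Lengths are in mm, angles in rad, forces in N, time in s.
With the tool pointing down it reaches from about 400 to 925 mm from the base axis. Payload 12.5 kg.
Tool frame: the origin (TCP) lies at the very end of the fingers, on their centre line; the grasp point (between the pads) lies env.grip_point_offset behind it (env.grip_point_offset is the distance from the TCP to the grasp point, in mm); y points along the fingers, z is the direction in which the jaws open and shut, and the axes are right-handed (so a half turn about y gives the same grasp; the last joint's range is limited). The gripper opens to 95 mm and grips with 3 to 60 N. Pads are 20 mm wide; open, the fingers measure 119 mm over their backs; the gripper's body (75 mm by 180 mm) begins 59 mm behind the grasp point.
Start: joints at [1.182, 0.491, 1.559, -0, 1.092, -0.106], TCP at [174.386, 600.197, 214.661] pointing down, gripper open.
Joint ranges: [-3.1, 3.1], [-0.84, 2.19], [0.05, 2.79], [-1.13, 4.28], [0.06, 2.93], [-2.69, 2.69]. Speed limits (rad/s): [2.22, 2.22, 2.79, 3.14, 3.14, 3.14].

### API

Orientations are given as [roll, pitch, yaw] about the fixed x, y, z axes, in that order (R = Rz(yaw) Ry(pitch) Rx(roll)).
In Python, from cell import readout, read_camera, env, nets gives the robot as it stands.
- The arm moves only by the tool apply_moves, never from a script. Its argument "increments" is a list of rows, each a list of 3 entries, a list of its own where there are three numbers: the shift along the tool's x, y, z in cm, then the turn, a rotation vector about the tool's x, y, z in degrees, then the finger opening in cm, from 0 to 9.51. A call has exactly 5 rows; each row shifts and turns the pose as measured when the row begins, along the tool's axes as they then stand; what a row does not reach is not made up. A row lasts 1/8 s, in which the tool goes at most 62.5 mm and 10.7 degrees, less where a joint would pass 70% of its speed; a pose out of reach is approached as far as the arm can. A call with a gripper value outside its range is refused whole. The fingers move at their own pace and stop on an object; the grip force is fixed at half the most. Time passes only in rows, so rows that do not move let the fingers close, or fill a call up. It gives the time, the measured TCP pose, the force and the opening at its end, in the units of the state.
- readout.state(): the state, without advancing time (a new reading comes with each control period).
- read_camera(name): name is "scene" or "top" or "wrist"; returns a dict with "img" (420x560x3 uint8, red, green, blue), "vfov" (degrees; the focal length in pixels is half the picture's height over the tangent of half this angle, whatever the lens; pixels are square), "cx", "cy" (the principal point, pixels), "distortion" ([k1, k2, p1, p2, k3] as OpenCV has them; the pictures are not rectified), "rvec" (rotation vector, rad) and "tvec" (3), from world to camera coordinates, as OpenCV has them; the wrist camera has in their place "mount" (4x4, takes a point from camera to tool coordinates, whose origin is the TCP and whose axes are the tool frame's). Camera axes: x right, y down, z forward; pixel columns grow to the right and rows downward; lengths in mm; the calibration is good to about 2 mm. A picture is of the moment at which its call begins: read the wrist's pose just before it. There is no depth.
- env.job_done(): hands the job in, once; it reports no verdict.
Trained networks look in a picture, given as the dict that the camera call returned (one of the last four; its "shot" number tells which), for a name from the list of things; names that differ only in an ending like _2 or _b are one class to them, and where a whole thing is asked for, a point or a joint stands for the part that bears it (a point fixed in the world has none). Each returns a list of dicts, best first, with "confidence" (0 to 1); they miss things now and then, are a little off and sometimes report something else, mostly with a low value. They report only what shows in the picture. A call takes as long as a camera call. They do not tell look-alikes from the thing itself.
- nets.look_for(picture, thing): "point" ([x, y, z] in mm, in the coordinates of the camera as it stood for that picture, good to about 4 mm: the middle of the surface that is visible of it).
- nets.mark_of(picture, thing): "point" ([x, y, z] in mm, in the coordinates of the camera as it stood for that picture, good to about 4 mm: a listed point, or the origin of a listed thing).
The state is a dict: "t": time; "joints": joint angles; "qvel": joint speeds; "tau": joint torques, N m; "eef_pos": TCP position; "tcp_rot": TCP orientation; "ft_force": force on the tool from outside, world axes, zero at the start; "moment": the same for the moment, N m; "opening": opening from 0.0 (shut) to 1.0 (fully open).
Only numpy, scipy, OpenCV 4.12 (cv2) and the standard library are available. Lean on these libraries where they do the work, as an engineer would, in place of code of your own. Each camera call takes 0.05 s, during which the arm holds its last target. There are 200 camera calls.

### The job

Build up the gift tower in the squaring stand: set the medium carton squarely on the tall carton that already stands there, then the flat carton on top of it, long sides flush, putting each down gently. Then push the stand's sliding grip towards the fence so that the pad presses all three cartons home against the fence, with its springs squeezed about half way (some 12 N), and finish while still holding it there, so that a colleague can tie the ribbon round the tower. Leave the other things on the counter alone.

Things in the scene. Friction and masses are not known exactly. Their poses are not given: they have to be found in the camera images.
- stand: squaring stand of oak, fixed to the counter, 306 x 112 mm; origin under the middle of the stand at counter height; its +x axis is the pressing direction, towards the fence; z up. The cartons stand on its light deck, whose top is 18 mm above the counter, between fence and pad. A ribbon channel, 36 mm wide, crosses the deck under the tower.
- fence: upright cork-faced board of the stand, 92 mm wide, its top 118 mm above the counter, with steel brackets behind; fixed. Origin on the deck at the foot of the fence; the face that the cartons are pressed against is 2 mm towards the pad from it (125 mm ahead of the stand's origin along its x axis). A carton pressed home has its origin 70 mm ahead of the stand's origin.
- push_grip: upright rounded oak grip on the aluminium carriage, 42 mm along the pressing direction, 24 mm across it, 86 mm tall; origin at the middle of its foot, 33 mm above the counter (top at 119 mm); axes as the stand's. To be pinched across its 24 mm from above and pushed along the stand's +x. The carriage's upright (top at 113 mm) stands 35 mm ahead of the grip's middle, the pad beyond it.
- carriage (a joint): slide of the carriage with grip and pad, in m: 0 fully back, grows towards the fence; end at 0.078. It runs freely (0.6 N friction) and does not lock: the springs push it back when let go. The free pad's face is 85 mm ahead of the grip's middle; it would touch cartons that are already home at 0.050, so that the springs are half squeezed at about 0.060.
- pad (a joint): squeeze of the four pad springs, in m: 0 pad fully out, 0.020 springs fully squeezed. The push is 3 N to start it plus 0.9 N per mm, about 12 N half way.
- carton_tall: closed lidded gift carton, dark brown lid on a kraft base, 110 (its x) x 54 (its y) x 48 mm high; origin at the middle of its underside; already stands on the deck of the stand, lengthwise, a little short of the fence and slightly askew. About 0.22 kg.
- carton_mid: the same kind of carton, 110 x 54 x 38 mm high; origin at the middle of its underside; lies flat on the counter. About 0.17 kg.
- carton_flat: the same kind of carton, the lowest of the three, 110 x 54 x 28 mm high; origin at the middle of its underside; lies flat on the counter. About 0.12 kg.
- service_bell: bystander: counter bell, 80 mm across, 60 mm high; origin under its middle
- card_stand_0: bystander: oak block with an upright card, 24 x 85 x 57 mm; origin under its middle
- counter_brush: bystander: crumb brush, 26 x 131 x 30 mm; origin under its middle
- bowl_cacao: bystander: small oval bowl of cacao beans, 63 x 85 x 43 mm; origin under its middle
Things that resemble listed ones, but are neither listed nor needed, are in the scene too. Leave any green look-alike of the carton_mid alone.

How it is judged:
By the outcome, as a careful person would: the job done as asked, in the order asked, and still so for the second after the job is handed in, while the arm keeps its last pose, push and grip.
It also fails if it takes over 66 s, if anything falls off the work surface, if the arm or the gripper's body presses on something with over 40 N, if the wrist force passes 120 N, or if a joint passes its speed limit or range.

## Working session

There is one attempt and no reset: what is moved stays moved. The work goes in short steps, Python scripts to look and compute and a tool call to move; the robot and the scene stay as the last step left them, time stands still between calls to the robot, and variables do not carry over. Pictures are saved under pics/ and viewed, about 8 in all and at most 12, crops included, and the job is handed in when it is done.

Besides the shell and the picture viewer there is one more tool, called after "Call:" as a command line: name --argument value ..., lists and objects as JSON in quotes. apply_moves: Moves the arm, as the interface text tells. Its arguments: {"type":"object","properties":{"increments":{"type":"array"}},"required":["increments"]}

```bash
mkdir -p pics; ls; cat > h.py <<'E'
import numpy as np, cv2
from scipy.spatial.transform import Rotation as R
from cell import readout, read_camera, env, nets
def K(p):
    f=p["img"].shape[0]/2/np.tan(np.radians(p["vfov"])/2)
    return np.array([[f,0,p["cx"]],[0,f,p["cy"]],[0,0,1.]]),np.array(p["distortion"],float)
def tool():
    s=readout.state(); return R.from_euler('xyz',s["tcp_rot"]).as_matrix(),np.array(s["eef_pos"])
def shot(n):
    Rt,t=tool(); p=read_camera(n)
    if "mount" in p:
        M=np.array(p["mount"]); p["Rwc"]=Rt@M[:3,:3]; p["o"]=Rt@M[:3,3]+t
    else:
        Rc=cv2.Rodrigues(np.array(p["rvec"],float))[0]; p["Rwc"]=Rc.T; p["o"]=-Rc.T@np.array(p["tvec"],float).ravel()
    return p
def toworld(p,c): return p["Rwc"]@np.array(c)+p["o"]
def pix2w(p,uv,z):
    k,d=K(p); q=cv2.undistortPoints(np.array(uv,float).reshape(-1,1,2),k,d).reshape(-1,2)
    v=np.c_[q,np.ones(len(q))]@p["Rwc"].T
    return p["o"]+v*((z-p["o"][2])/v[:,2])[:,None]
def w2pix(p,X):
    k,d=K(p); c=(np.array(X,float).reshape(-1,3)-p["o"])@p["Rwc"]
    return cv2.projectPoints(c,np.zeros(3),np.zeros(3),k,d)[0].reshape(-1,2)
def save(p,n): cv2.imwrite("pics/"+n,p["img"][:,:,::-1])
E
cat > a.py <<'E'
from h import *
np.set_printoptions(precision=1,suppress=True)
print(readout.state(), env.grip_point_offset)
ims=[]
for n in ["top","scene"]:
    p=shot(n); save(p,n+"0.png"); ims.append(p["img"]); print(n,p["o"],p["vfov"])
    for th in ["stand","fence","push_grip","carton_tall","carton_mid","carton_flat","service_bell","card_stand_0","counter_brush","bowl_cacao"]:
        for d in nets.mark_of(p,th)[:3]:
            w=toworld(p,d["point"]); print(th,round(d["confidence"],2),w,w2pix(p,w)[0])
E
python3 a.py
```

```text
pics
{'t': 0.0, 'joints': array([ 1.2,  0.5,  1.6, -0. ,  1.1, -0.1]), 'qvel': array([ 0.,  0., -0., -0., -0., -0.]), 'tau': array([ -0. , -61.3, -25.8,   0.1,   0. ,  -0. ]), 'eef_pos': array([174.3, 600. , 214.1]), 'tcp_rot': array([-1.6,  0. , -0.3]), 'ft_force': array([ 0.2,  0.1, -0.2]), 'moment': array([-0.,  0., -0.]), 'opening': 0.9957215223354606} 18.8
top [ 417.4  -67.1 1119.1] 52.98958374333969
stand 0.68 [559.6  21.5  -1.9] [247. 190.]
fence 0.7 [679.3  49.5  12.2] [235.2 145. ]
push_grip 0.65 [439.7  -1.7  29.8] [255.8 234.3]
carton_tall 0.85 [597.7  24.3  15.2] [245.1 174.9]
carton_mid 0.67 [ 263.5 -223.8    4. ] [343.  300.2]
carton_mid 0.59 [ 428.1 -244.3   -1.4] [348.2 236.7]
carton_flat 0.96 [ 627.9 -215.3   -5. ] [334.4 162.7]
service_bell 0.89 [449.6 252.7  -0.6] [160.8 233.2]
card_stand_0 0.71 [327.6 236.1   2.7] [166.9 279.5]
counter_brush 0.9 [ 523.2 -378.1   -2.2] [397.2 199.7]
bowl_cacao 0.9 [ 720.5 -366.3   -1.2] [389.6 126.9]
scene [1080.9  438.9 1116.8] 51.50519368096931
stand 0.83 [550.7  22.6  -2.4] [279.2 251.1]
fence 0.71 [677.9  51.8  23.9] [258.4 282.2]
push_grip 0.73 [438.7  -0.9  37. ] [296.8 216. ]
push_grip 0.16 [680.8  48.5  23.5] [256.8 282.3]
carton_tall 0.81 [601.8  27.6  22.7] [269.4 259.3]
carton_mid 0.83 [ 258.6 -216.7    3. ] [279.6 157.3]
carton_mid 0.63 [ 428.6 -242.8   -1. ] [241.2 182.9]
carton_flat 0.74 [ 631.7 -220.2   -1.2] [202.4 224.9]
service_bell 0.81 [449.1 251.4   0.1] [362.6 271.4]
card_stand_0 0.74 [333.9 239.9  -3.2] [380.1 243.9]
counter_brush 0.77 [ 520.2 -380.5    1.7] [192.4 178. ]
bowl_cacao 0.7 [ 713.9 -366.9    2.5] [150.3 215.9]
```

```bash
python3 -c "
import cv2
a=cv2.imread('pics/top0.png')[90:340,120:440]
cv2.imwrite('pics/top0c.png',cv2.resize(a,None,fx=2.4,fy=2.4,interpolation=cv2.INTER_CUBIC))"
```

```text
(no output)
```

View pics/top0c.png

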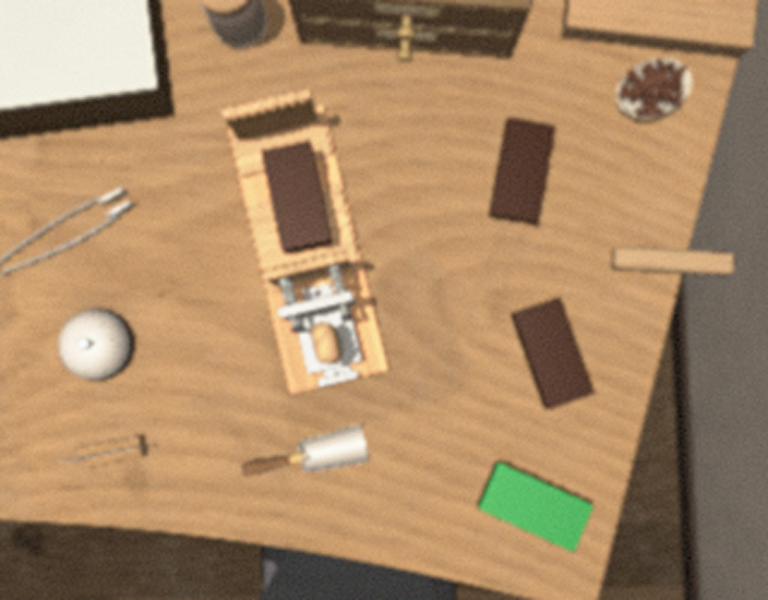

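View pics/scene0.png

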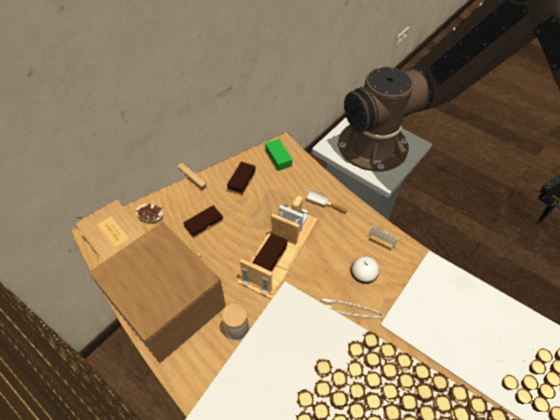

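```bash
cat >> h.py <<'E'
def lids(p,tops):
    "dark-lid rectangles: tops = list of (name, approx world xy, z of lid top)"
    im=cv2.GaussianBlur(p["img"],(3,3),0); hsv=cv2.cvtColor(im,cv2.COLOR_RGB2HSV)
    m=((hsv[:,:,2]<95)).astype(np.uint8)
    n,lab,st,ce=cv2.connectedComponentsWithStats(m)
    out={}
    for nm,xy,z in tops:
        u=w2pix(p,[*xy,z])[0]; uu=np.round(u).astype(int)
        if not(0<=uu[0]<560 and 0<=uu[1]<420): print(nm,"out",u); continue
        l=lab[uu[1],uu[0]]
        if l==0: print(nm,"no",u); continue
        c=max(cv2.findContours((lab==l).astype(np.uint8),cv2.RETR_EXTERNAL,cv2.CHAIN_APPROX_NONE)[0],key=len).reshape(-1,2)
        w=pix2w(p,c,z)[:,:2]; (x,y),(a,b),t=cv2.minAreaRect(w.astype(np.float32))
        if a<b: t+=90
        t=(t+90)%180-90
        out[nm]=(x,y,t,max(a,b),min(a,b)); print(nm,"xy %.1f %.1f yaw %.1f  size %.1f %.1f"%out[nm],"pix",uu)
    return out
def go(x,y,z,yaw,n=5):
    "rows towards a tool-down pose: per-row shift cm (tool axes) and turn deg"
    Rt,t=tool(); G=R.from_euler('xyz',[-np.pi/2,0,np.radians(yaw)]).as_matrix()
    rv=R.from_matrix(Rt.T@G).as_rotvec(); d=np.array([x,y,z])-t
    print("now",np.round(t,1),"rot",np.round(R.from_matrix(Rt).as_euler('xyz',degrees=True),2))
    print("total d",np.round(d,1),"rv deg",np.round(np.degrees(rv),2))
    for i in range(n):
        Ri=Rt@R.from_rotvec(rv*i/n).as_matrix()
        print("  [%.2f,%.2f,%.2f]"%tuple(Ri.T@d/n/10),"[%.2f,%.2f,%.2f]"%tuple(np.degrees(rv/n)))
E
python3 - <<'E'
from h import *
T=[("tall",(600,26),66),("mid",(428,-243),38),("flat",(630,-217),28)]
for n in ["top","scene"]: lids(shot(n),T)
go(560,150,300,10)
E
```

```text
tall no [242.67972999 170.81011322]
mid xy 427.1 -241.7 yaw 17.7  size 100.8 50.5 pix [350 237]
flat xy 625.7 -218.8 yaw -11.5  size 106.7 49.4 pix [337 159]
tall xy 595.7 30.8 yaw 11.4  size 111.4 57.0 pix [269 251]
mid xy 433.8 -235.6 yaw 18.0  size 122.5 59.0 pix [241 175]
flat xy 631.1 -212.8 yaw -12.1  size 110.0 60.9 pix [202 220]
now [174.3 600.2 214.7] rot [-89.99  -0.   -16.2 ]
total d [ 385.7 -450.2   85.3] rv deg [-1.00e-02 -2.62e+01  0.00e+00]
  [9.92,-1.71,-6.49] [-0.00,-5.24,0.00]
  [9.28,-1.71,-7.37] [-0.00,-5.24,0.00]
  [8.57,-1.71,-8.19] [-0.00,-5.24,0.00]
  [7.79,-1.71,-8.94] [-0.00,-5.24,0.00]
  [6.94,-1.71,-9.61] [-0.00,-5.24,0.00]
```

Call:
apply_moves --increments '[[[5,-0.8,-3.3],[0,-2.6,0],9.5],[[4.9,-0.8,-3.5],[0,-2.6,0],9.5],[[4.7,-0.8,-3.7],[0,-2.6,0],9.5],[[4.5,-0.8,-4],[0,-2.6,0],9.5],[[4.3,-0.8,-4.2],[0,-2.6,0],9.5]]'

```text
t: 1.82
eef_pos: [372.7, 368.3, 254.9]
tcp_rot: [-1.571, -0.0, -0.042]
ft_force: [1.4, 0.7, 0.7]
opening: 1.0
```

Call:
apply_moves --increments '[[[4,-0.8,-4.4],[0,-2.6,0],9.5],[[3.9,-0.8,-4.5],[0,-2.6,0],9.5],[[3.7,-0.8,-4.6],[0,-2.6,0],9.5],[[3.5,-0.8,-4.8],[0,-2.6,0],9.5],[[3.3,-0.8,-4.9],[0,-2.6,0],9.5]]'

```text
t: 2.45
eef_pos: [574.0, 137.2, 297.7]
tcp_rot: [-1.57, -0.003, 0.192]
ft_force: [0.5, 0.4, -0.3]
opening: 0.998
```

```bash
python3 - <<'E'
from h import *
go(560,10,330,12)
p=shot("wrist"); print(p["o"],p["Rwc"][:,2]); save(p,"w1.png")
E
```

```text
now [574.  137.2 297.7] rot [-89.95  -0.18  11.01]
total d [ -14.  -127.2   32.3] rv deg [-0.05 -0.99  0.18]
  [-0.76,-0.65,-2.44] [-0.01,-0.20,0.04]
  [-0.77,-0.65,-2.44] [-0.01,-0.20,0.04]
  [-0.78,-0.65,-2.44] [-0.01,-0.20,0.04]
  [-0.79,-0.65,-2.43] [-0.01,-0.20,0.04]
  [-0.79,-0.65,-2.43] [-0.01,-0.20,0.04]
[493.51745791 122.38026139 467.51988613] [ 0.28664932  0.05602509 -0.95639602]
```

Call:
apply_moves --increments '[[[-0.8,-0.6,-2.4],[0,-0.2,0],9.5],[[-0.8,-0.6,-2.4],[0,-0.2,0],9.5],[[-0.8,-0.6,-2.4],[0,-0.2,0],9.5],[[-0.8,-0.6,-2.4],[0,-0.2,0],9.5],[[-0.8,-0.6,-2.4],[0,-0.2,0],9.5]]'

```text
t: 3.12
eef_pos: [562.9, 2.1, 328.0]
tcp_rot: [-1.572, -0.004, 0.208]
ft_force: [0.7, -0.2, -0.2]
opening: 1.0
```

```bash
python3 - <<'E'
from h import *
p=shot("wrist"); print(p["o"]); save(p,"w2.png")
lids(p,[("tall",(598,26),66)])
for th in ["stand","fence","push_grip","carton_tall"]:
    for d in nets.mark_of(p,th)[:1]:
        w=toworld(p,d["point"]); print(th,round(d["confidence"],2),w.round(1),w2pix(p,w)[0])
E
```

```text
[482.37243988 -13.62561887 497.78083546]
tall no [292.51553702 196.4211509 ]
stand 0.86 [553.3  24.2  -0.8] [296.57835579 153.55547554]
fence 0.68 [681.7  48.6  17.6] [294.17015637 244.23051756]
push_grip 0.68 [443.2  -4.5  34. ] [294.51448381  67.06185253]
carton_tall 0.9 [597.   28.1  16.7] [293.02442878 186.49381121]
```

View pics/w2.png

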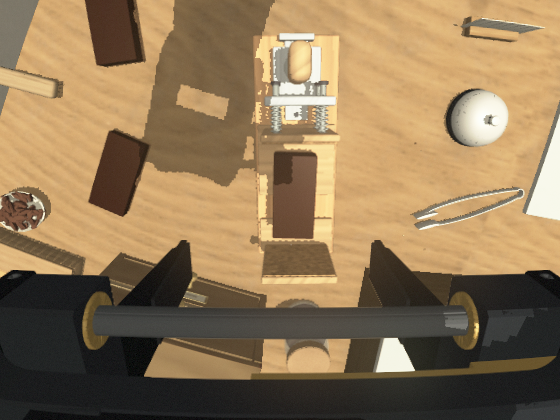

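```bash
python3 - <<'E'
import cv2
a=cv2.cvtColor(cv2.imread('pics/w2.png'),cv2.COLOR_BGR2HSV)
for u,v in [(283,165),(283,175),(305,200),(290,225),(110,150),(115,180),(115,30),(325,200),(262,200),(200,60),(250,200),(300,265)]: print((u,v),a[v,u])
b=cv2.imread('pics/w2.png')[20:300,230:360]
cv2.imwrite('pics/w2c.png',cv2.resize(b.transpose(1,0,2)[::-1],None,fx=2.8,fy=2.8,interpolation=cv2.INTER_CUBIC))
E
```

```text
(283, 165) [ 14 124  76]
(283, 175) [ 13 133  75]
(305, 200) [ 12 120 115]
(290, 225) [ 12 125 106]
(110, 150) [ 11 144  78]
(115, 180) [ 12 144  76]
(115, 30) [ 11 142  77]
(325, 200) [ 21 100 251]
(262, 200) [ 22  95 251]
(200, 60) [ 17 109 124]
(250, 200) [ 16 119 200]
(300, 265) [ 17 123 120]
```

View pics/w2c.png

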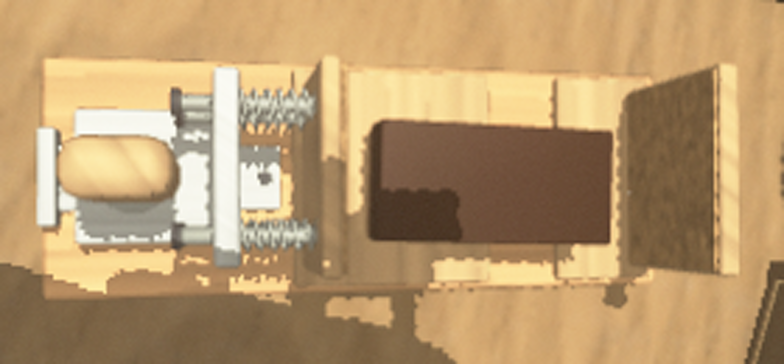

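```bash
sed -i 's/m=((hsv.*/m=((hsv[:,:,0]<15.5)\&(hsv[:,:,1]>95)\&(hsv[:,:,2]<135)).astype(np.uint8)/' h.py; python3 - <<'E'
from h import *
p=shot("wrist"); lids(p,[("tall",(598,26),66),("flat",(628,-217),28),("mid",(430,-240),38)])
# stand yaw from fence top edge (118) and deck: pixel picks
s=2.8
f=lambda a:[(230+ (363-v)/s, 20+u/s) for u,v in a]
print(pix2w(p,f([(718,66),(718,272),(738,66),(738,273)]),118).round(1))
print("stand base corners z?",pix2w(p,f([(44,58),(44,298)]),18).round(1))
print("grip top",pix2w(p,f([(118,168)]),119).round(1))
go(370,-245,300,17.8)
E
```

```text
tall xy 597.0 26.5 yaw 11.0  size 113.3 52.9 pix [292 196]
flat xy 626.3 -213.3 yaw -12.4  size 114.8 59.2 pix [114 175]
mid xy 442.7 -231.0 yaw 17.2  size 81.2 64.2 pix [108  18]
[[670.7  95.3 118. ]
 [688.7   8.8 118. ]
 [680.1  97.8 118. ]
 [698.4  10.2 118. ]]
stand base corners z? [[392.7  43.8  18. ]
 [415.3 -61.9  18. ]]
grip top [[444.7  -0.8 119. ]]
now [563.1   3.6 327.5] rot [-90.04  -0.22  11.93]
total d [-193.1 -248.6  -27.5] rv deg [ 0.06 -5.87  0.22]
  [-4.81,0.53,-4.07] [0.01,-1.17,0.04]
  [-4.89,0.54,-3.97] [0.01,-1.17,0.04]
  [-4.97,0.54,-3.87] [0.01,-1.17,0.04]
  [-5.05,0.54,-3.76] [0.01,-1.17,0.04]
  [-5.12,0.55,-3.66] [0.01,-1.17,0.04]
```

Call:
apply_moves --increments '[[[-4,0.8,-4.4],[0,-1.2,0],9.5],[[-4,0.8,-4.3],[0,-1.2,0],9.5],[[-4,0.8,-4.3],[0,-1.2,0],9.5],[[-4,0.8,-4.2],[0,-1.2,0],9.5],[[-4,0.8,-4.2],[0,-1.2,0],9.5]]'

```text
t: 4.05
eef_pos: [422.6, -253.9, 284.9]
tcp_rot: [-1.572, -0.005, 0.329]
ft_force: [1.6, -0.9, -0.7]
opening: 0.998
```

```bash
python3 - <<'E'
from h import *
p=shot("wrist"); save(p,"w3.png"); lids(p,[("mid",(428,-240),38),("flat",(628,-217),28)])
for d in nets.mark_of(p,"carton_mid")[:2]:
        w=toworld(p,d["point"]); print(round(d["confidence"],2),w.round(1),w2pix(p,w)[0])
go(430,-240,150,17.4)
E
```

```text
mid xy 426.5 -242.4 yaw 18.2  size 109.4 52.5 pix [289 176]
flat no [257.56454977 311.94298766]
0.82 [ 266.8 -214.2    2.3] [352.77872863  52.65700768]
0.59 [ 430.3 -241.3   -1.6] [287.10681159 170.6710196 ]
now [ 421.5 -256.2  284.1] rot [-90.01  -0.18  18.52]
total d [   8.5   16.2 -134.1] rv deg [0.01 1.12 0.18]
  [0.26,2.68,0.25] [0.00,0.22,0.04]
  [0.26,2.68,0.25] [0.00,0.22,0.04]
  [0.26,2.68,0.26] [0.00,0.22,0.04]
  [0.26,2.68,0.26] [0.00,0.22,0.04]
  [0.26,2.68,0.26] [0.00,0.22,0.04]
```

View pics/w3.png

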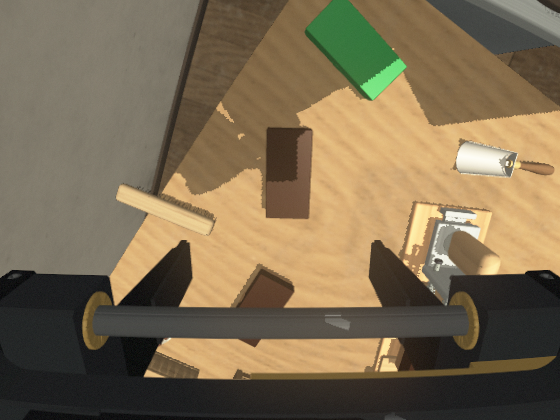

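Call:
apply_moves --increments '[[[0.2,4.5,0.25],[0,0,0],9.5],[[0.2,4.5,0.25],[0,0,0],9.5],[[0.2,4.5,0.25],[0,0,0],9.5],[[0.2,4.5,0.2],[0,0,0],9.5],[[0.15,3.5,0.2],[0,0,0],9.5]]'

```text
t: 4.78
eef_pos: [431.9, -239.5, 65.5]
tcp_rot: [-1.577, -0.008, 0.325]
ft_force: [0.3, -0.8, -0.8]
opening: 1.0
```

```bash
python3 - <<'E'
from h import *
p=shot("wrist"); save(p,"w4.png"); lids(p,[("mid",(427,-242),38)])
go(427,-242,9,18.2)
E
```

```text
mid xy 425.8 -242.2 yaw 17.5  size 110.2 53.6 pix [278 230]
now [ 430.7 -238.3   62.2] rot [-90.1   -0.29  18.6 ]
total d [ -3.7  -3.7 -53.2] rv deg [0.1  0.4  0.29]
  [-0.10,1.06,-0.04] [0.02,0.08,0.06]
  [-0.10,1.06,-0.04] [0.02,0.08,0.06]
  [-0.10,1.06,-0.05] [0.02,0.08,0.06]
  [-0.09,1.06,-0.05] [0.02,0.08,0.06]
  [-0.09,1.06,-0.05] [0.02,0.08,0.06]
```

Call:
apply_moves --increments '[[[-0.2,1.5,-0.1],[0,0.3,0.2],9.5],[[-0.2,1.5,-0.1],[0.1,0.3,0.1],9.5],[[-0.1,1.2,0],[0,0.2,0],9.5],[[0,0.8,0],[0,0,0],9.5],[[0,0.2,0],[0,0,0],9.5]]'

```text
t: 5.45
eef_pos: [428.6, -240.1, 9.0]
tcp_rot: [-1.571, -0.0, 0.313]
ft_force: [0.6, 0.0, 0.1]
opening: 0.998
```

```bash
python3 - <<'E'
from h import *
go(426,-242,9,17.7)
E
```

```text
now [ 428.6 -240.1    9. ] rot [-9.001e+01 -1.000e-02  1.794e+01]
total d [-2.6 -1.9  0. ] rv deg [0.01 0.24 0.01]
  [-0.06,-0.00,-0.02] [0.00,0.05,0.00]
  [-0.06,-0.00,-0.02] [0.00,0.05,0.00]
  [-0.06,-0.00,-0.02] [0.00,0.05,0.00]
  [-0.06,-0.00,-0.02] [0.00,0.05,0.00]
  [-0.06,-0.00,-0.02] [0.00,0.05,0.00]
```

Call:
apply_moves --increments '[[[-0.3,0,-0.1],[0,0.2,0],7],[[0,0,0],[0,0,0],4],[[0,0,0],[0,0,0],4],[[0,0,0],[0,0,0],4],[[0,0,0],[0,0,0],4]]'

```text
t: 6.08
eef_pos: [426.3, -242.6, 10.1]
tcp_rot: [-1.573, -0.001, 0.309]
ft_force: [-0.2, 0.4, -0.9]
opening: 0.567
```

Call:
apply_moves --increments '[[[0,0,0],[0,0,0],4],[[0,-1,0],[0,0,0],4],[[0,-3,0],[0,0,0],4],[[0,-4,0],[0,0,0],4],[[0,-5,0],[0,0,0],4]]'

```text
t: 6.7
eef_pos: [424.7, -241.4, 142.2]
tcp_rot: [-1.566, 0.003, 0.309]
ft_force: [0.5, -0.1, -1.4]
opening: 0.567
```

```bash
python3 - <<'E'
from h import *
p=shot("wrist"); save(p,"w5.png"); Rt,t=tool()
r=lids(p,[("mid",t[:2],t[2]+29)])
print(readout.state()["opening"]*95)
go(598,26.7,180,11)
E
```

```text
mid xy 399.3 -246.6 yaw -72.5  size 83.8 64.3 pix [274 297]
53.791842611190795
now [ 426.6 -242.7  148.1] rot [-90.14  -0.11  17.73]
total d [171.4 269.4  31.9] rv deg [0.13 6.73 0.11]
  [4.91,-0.64,4.09] [0.03,1.35,0.02]
  [4.81,-0.64,4.20] [0.03,1.35,0.02]
  [4.71,-0.64,4.31] [0.03,1.35,0.02]
  [4.61,-0.64,4.42] [0.03,1.35,0.02]
  [4.50,-0.64,4.53] [0.03,1.35,0.02]
```

Call:
apply_moves --increments '[[[4,-0.6,3.4],[0,1.1,0],4],[[4,-0.6,3.4],[0,1.1,0],4],[[4,-0.6,3.5],[0,1.1,0],4],[[4,-0.6,3.6],[0,1.1,0],4],[[4,-0.6,3.6],[0,1.1,0],4]]'

```text
t: 7.38
eef_pos: [575.9, -17.3, 183.8]
tcp_rot: [-1.577, -0.007, 0.204]
ft_force: [0.6, -0.9, -1.5]
opening: 0.566
```

```bash
python3 - <<'E'
from h import *
go(598,26.5,165,11)
E
```

```text
now [575.9 -17.3 183.8] rot [-90.38  -0.41  11.68]
total d [ 22.1  43.8 -18.8] rv deg [0.37 0.68 0.41]
  [0.61,0.38,0.77] [0.07,0.14,0.08]
  [0.61,0.38,0.77] [0.07,0.14,0.08]
  [0.61,0.38,0.77] [0.07,0.14,0.08]
  [0.60,0.38,0.77] [0.07,0.14,0.08]
  [0.60,0.38,0.77] [0.07,0.14,0.08]
```

Call:
apply_moves --increments '[[[1,0.3,1.2],[0.1,0.2,0.1],4],[[1,0.3,1.2],[0.1,0.2,0.1],4],[[0.7,0.3,1],[0.1,0.2,0.1],4],[[0.3,0.4,0.4],[0.1,0.1,0.1],4],[[0,0.3,0],[0,0,0],4]]'

```text
t: 8.0
eef_pos: [598.4, 28.9, 167.3]
tcp_rot: [-1.57, 0.001, 0.193]
ft_force: [-0.6, 0.0, -1.2]
opening: 0.57
```

```bash
python3 - <<'E'
from h import *
p=shot("wrist"); save(p,"w6.png")
go(598,26.5,80,11)
E
```

```text
now [598.1  28.7 167. ] rot [-8.995e+01  7.000e-02  1.105e+01]
total d [ -0.1  -2.2 -87. ] rv deg [-0.05  0.05 -0.07]
  [-0.01,1.74,-0.04] [-0.01,0.01,-0.01]
  [-0.01,1.74,-0.04] [-0.01,0.01,-0.01]
  [-0.01,1.74,-0.04] [-0.01,0.01,-0.01]
  [-0.01,1.74,-0.04] [-0.01,0.01,-0.01]
  [-0.01,1.74,-0.04] [-0.01,0.01,-0.01]
```

View pics/w6.png

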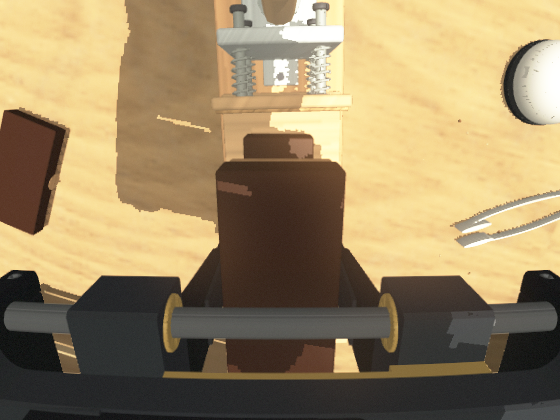

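```bash
python3 - <<'E'
from h import *
p=shot("wrist"); Rt,t=tool()
for nm,c,z in [("tall",[(244,135),(313,135)],66),("mid",[(217,164),(345,164)],t[2]+29)]:
    w=pix2w(p,c,z); m=w.mean(0); d=w[0]-w[1]
    print(nm,w.round(1).tolist(),"width",np.linalg.norm(d).round(1),"perp yaw",np.degrees(np.arctan2(d[0],-d[1])).round(2),"mid in tool",(Rt.T@(m-t)).round(1))
im=cv2.resize(p["img"][120:190,200:360],None,fx=5,fy=5,interpolation=cv2.INTER_CUBIC); cv2.imwrite("pics/w6c.png",im[:,:,::-1])
E
```

```text
tall [[549.4, -7.8, 66.0], [539.4, 43.6, 66.0]] width 52.3 perp yaw 11.02 mid in tool [-54.8 101.3  -0.3]
mid [[547.9, -6.1, 196.3], [538.1, 44.6, 196.3]] width 51.6 perp yaw 11.03 mid in tool [-56.  -28.9   1.4]
```

View pics/w6c.png

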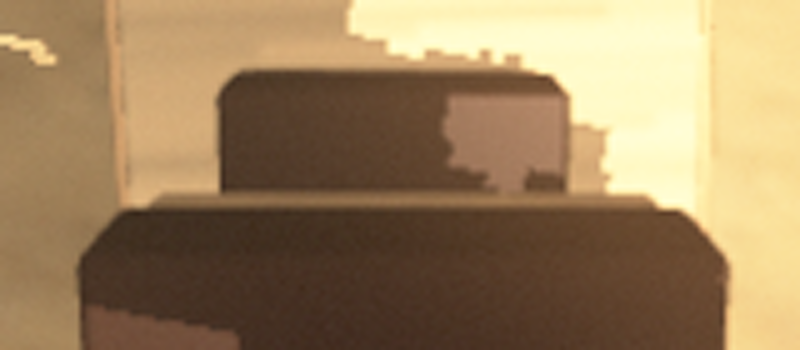

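Call:
apply_moves --increments '[[[0.1,2.5,-0.1],[0,0,0],4],[[0,2.5,-0.1],[0,0,0],4],[[0,2,0],[0,0,0],4],[[0,1,0],[0,0,0],4],[[0,0.3,0],[0,0,0],4]]'

```text
t: 8.72
eef_pos: [599.8, 24.3, 83.5]
tcp_rot: [-1.571, -0.001, 0.19]
ft_force: [-0.0, -0.5, -1.1]
opening: 0.566
```

```bash
python3 - <<'E'
from h import *
p=shot("wrist"); save(p,"w7.png"); Rt,t=tool()
go(599,26.8,76,11)
im=cv2.resize(p["img"][100:230,190:370],None,fx=4,fy=4,interpolation=cv2.INTER_CUBIC); cv2.imwrite("pics/w7c.png",im[:,:,::-1])
E
```

```text
now [599.8  24.3  83.4] rot [-9.001e+01 -9.000e-02  1.088e+01]
total d [-0.8  2.5 -7.4] rv deg [ 0.01 -0.12  0.09]
  [-0.01,0.15,0.05] [0.00,-0.02,0.02]
  [-0.01,0.15,0.05] [0.00,-0.02,0.02]
  [-0.01,0.15,0.05] [0.00,-0.02,0.02]
  [-0.01,0.15,0.05] [0.00,-0.02,0.02]
  [-0.01,0.15,0.05] [0.00,-0.02,0.02]
```

View pics/w7c.png

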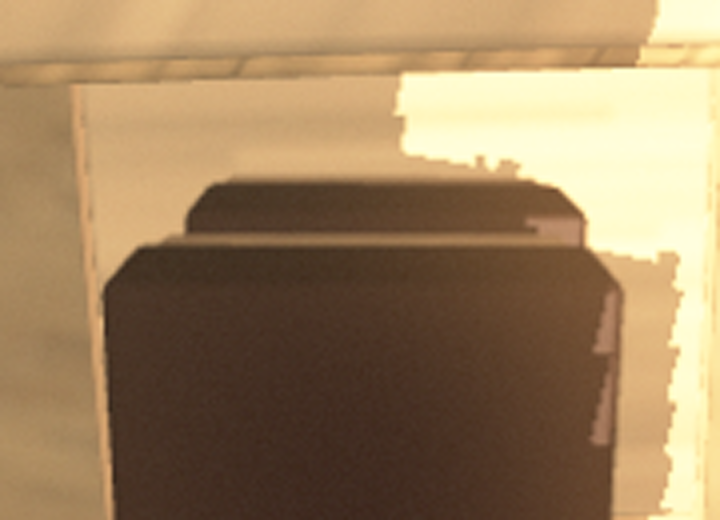

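```bash
cat >> h.py <<'E'
def cmp(p,rows):
    Rt,t=tool()
    for nm,c,z in rows:
        w=pix2w(p,c,z); m=w.mean(0); d=w[0]-w[1]
        print(nm,"width",np.linalg.norm(d).round(1),"perp yaw",np.degrees(np.arctan2(d[0],-d[1])).round(2),"mid in tool",(Rt.T@(m-t)).round(1))
E
python3 - <<'E'
from h import *
p=shot("wrist"); Rt,t=tool(); print(p["cx"],p["cy"],t)
f=lambda a:[(190+u/4,100+v/4) for u,v in a]
cmp(p,[("tall corners side",f([(187,217),(585,217)]),66),("mid",f([(103,288),(623,288)]),t[2]+29),("tall end",f([(235,182),(540,182)]),66),("mid end",f([(160,247),(575,247)]),t[2]+29)])
E
```

```text
280.16128404080376 204.78806150076295 [600.0156626   24.3760845   83.88128281]
tall corners side width 52.9 perp yaw 10.9 mid in tool [-53.   17.8   4.2]
mid width 52.6 perp yaw 10.87 mid in tool [-52.9 -29.1   1.1]
tall end width 40.3 perp yaw 10.9 mid in tool [-57.6  17.8   4.4]
mid end width 41.6 perp yaw 10.88 mid in tool [-57.1 -29.1   1.6]
```

Call:
apply_moves --increments '[[[0,0,0.15],[0,0,0.1],4],[[0,0.2,0.15],[0,0,0],4],[[0,0.2,0],[0,0,0],4],[[0,0.1,0],[0,0,0],4],[[0,0,0],[0,0,0],4]]'

```text
t: 9.45
eef_pos: [600.1, 27.7, 80.3]
tcp_rot: [-1.572, -0.003, 0.19]
ft_force: [0.1, -0.7, -2.1]
opening: 0.566
```

```bash
python3 - <<'E'
from h import *
p=shot("wrist"); save(p,"w8.png"); go(599,27,76,11)
im=cv2.resize(p["img"][100:230,190:370],None,fx=4,fy=4,interpolation=cv2.INTER_CUBIC); cv2.imwrite("pics/w8c.png",im[:,:,::-1])
g=cv2.cvtColor(p["img"],cv2.COLOR_RGB2HSV)
hue=((g[:,:,0]<15.5)&(g[:,:,2]<135))
for r in range(140,180,3):
    c=np.where(hue[r,200:370])[0]
    print(r,(c.min()+200,c.max()+200) if len(c) else None,end=" ")
E
```

```text
now [600.1  27.6  80.3] rot [-90.06  -0.17  10.9 ]
total d [-1.1 -0.6 -4.3] rv deg [ 0.06 -0.1   0.17]
  [-0.02,0.09,-0.01] [0.01,-0.02,0.03]
  [-0.02,0.09,-0.01] [0.01,-0.02,0.03]
  [-0.02,0.09,-0.01] [0.01,-0.02,0.03]
  [-0.02,0.09,-0.01] [0.01,-0.02,0.03]
  [-0.02,0.09,-0.01] [0.01,-0.02,0.03]
140 None 143 None 146 (np.int64(236), np.int64(323)) 149 (np.int64(233), np.int64(326)) 152 (np.int64(231), np.int64(329)) 155 (np.int64(229), np.int64(322)) 158 (np.int64(229), np.int64(302)) 161 (np.int64(232), np.int64(315)) 164 (np.int64(223), np.int64(338)) 167 (np.int64(219), np.int64(340)) 170 (np.int64(217), np.int64(343)) 173 (np.int64(216), np.int64(340)) 176 (np.int64(216), np.int64(340)) 179 (np.int64(216), np.int64(339))
```

Call:
apply_moves --increments '[[[0,0.15,0],[0,0,0.1],4],[[0,0.15,0],[0,0,0],4],[[0,0.1,0],[0,0,0],4],[[0,0.05,0],[0,0,0],4],[[0,0,0],[0,0,0],4]]'

```text
t: 10.12
eef_pos: [600.3, 27.6, 76.2]
tcp_rot: [-1.572, -0.002, 0.19]
ft_force: [-1.2, 0.6, -2.0]
opening: 0.567
```

Call:
apply_moves --increments '[[[0,0.05,0],[0,0,0],4],[[0,0.05,0],[0,0,0],4],[[0,0.05,0],[0,0,0],4],[[0,0.03,0],[0,0,0],4],[[0,0,0],[0,0,0],4]]'

```text
t: 10.75
eef_pos: [600.3, 27.6, 76.1]
tcp_rot: [-1.572, -0.002, 0.19]
ft_force: [-1.0, 0.1, 1.3]
opening: 0.569
```

Call:
apply_moves --increments '[[[0,0.08,0],[0,0,0],4],[[0,0.08,0],[0,0,0],4],[[0,0,0],[0,0,0],4],[[0,0,0],[0,0,0],4],[[0,0,0],[0,0,0],4]]'

```text
t: 11.38
eef_pos: [600.3, 27.6, 76.1]
tcp_rot: [-1.572, -0.003, 0.19]
ft_force: [-0.7, 0.5, 5.2]
opening: 0.564
```

Call:
apply_moves --increments '[[[0,0,0],[0,0,0],5.8],[[0,0,0],[0,0,0],6.5],[[0,0,0],[0,0,0],7.5],[[0,0,0],[0,0,0],7.5],[[0,-2,0],[0,0,0],7.5]]'

```text
t: 12.0
eef_pos: [599.8, 27.6, 94.5]
tcp_rot: [-1.572, -0.0, 0.19]
ft_force: [0.3, 0.7, 1.0]
opening: 0.786
```

Call:
apply_moves --increments '[[[0,-4,0],[0,0,0],8.5],[[0,-5,0],[0,0,0],9.5],[[0,-5,0],[0,0,0],9.5],[[0,-4,0],[0,0,0],9.5],[[0,-2,0],[0,0,0],9.5]]'

```text
t: 12.62
eef_pos: [599.1, 27.8, 300.5]
tcp_rot: [-1.571, 0.001, 0.19]
ft_force: [0.3, 0.5, -0.3]
opening: 1.001
```

```bash
python3 - <<'E'
from h import *
p=shot("wrist"); save(p,"w9.png"); lids(p,[("mid",(599,27.5),104)]); go(590,-205,300,-12)
im=cv2.resize(p["img"][60:300,180:400],None,fx=3,fy=2.4,interpolation=cv2.INTER_CUBIC)
im=cv2.resize(p["img"][60:300,160:410],None,fx=2.4,fy=2.4,interpolation=cv2.INTER_CUBIC); cv2.imwrite("pics/w9c.png",im[:,:,::-1])
E
```

```text
mid xy 599.4 27.8 yaw 12.0  size 116.7 54.1 pix [279 178]
now [599.7  27.7 302.5] rot [-90.07  -0.1   10.9 ]
total d [  -9.7 -232.7   -2.5] rv deg [ 0.05 22.9   0.11]
  [-1.07,0.05,-4.53] [0.01,4.58,0.02]
  [-0.70,0.05,-4.61] [0.01,4.58,0.02]
  [-0.33,0.05,-4.65] [0.01,4.58,0.02]
  [0.04,0.05,-4.66] [0.01,4.58,0.02]
  [0.41,0.05,-4.64] [0.01,4.58,0.02]
```

View pics/w9c.png

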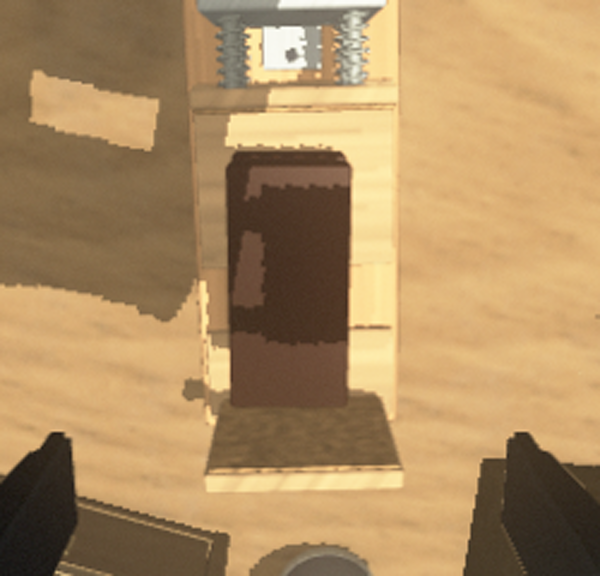

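Call:
apply_moves --increments '[[[-1,0.3,-4.5],[0,4.6,0],9.5],[[-0.5,0.3,-4.6],[0,4.6,0],9.5],[[0,0.3,-4.7],[0,4.6,0],9.5],[[0.3,0.3,-4.7],[0,4.6,0],9.5],[[0.5,0.3,-4.6],[0,4.6,0],9.5]]'

```text
t: 13.3
eef_pos: [598.5, -208.3, 285.0]
tcp_rot: [-1.57, -0.002, -0.218]
ft_force: [1.0, 0.7, -1.0]
opening: 0.998
```

```bash
python3 - <<'E'
from h import *
p=shot("wrist"); save(p,"w10.png"); lids(p,[("flat",(627,-216),28)]); go(627,-216,60,-12)
E
```

```text
flat xy 627.0 -217.3 yaw -12.5  size 109.5 53.2 pix [278 191]
now [ 598.  -213.2  284.1] rot [-9.006e+01 -6.000e-02 -1.287e+01]
total d [  29.    -2.8 -224.1] rv deg [ 0.06 -0.87  0.06]
  [0.57,4.48,0.08] [0.01,-0.17,0.01]
  [0.58,4.48,0.08] [0.01,-0.17,0.01]
  [0.58,4.48,0.07] [0.01,-0.17,0.01]
  [0.58,4.48,0.07] [0.01,-0.17,0.01]
  [0.58,4.48,0.07] [0.01,-0.17,0.01]
```

Call:
apply_moves --increments '[[[0.6,4.8,0.1],[0,-0.1,0],9.5],[[0.6,4.8,0.1],[0,-0.1,0],9.5],[[0.6,4.8,0],[0,-0.1,0],9.5],[[0.6,4.5,0],[0,0,0],9.5],[[0.4,3,0],[0,0,0],9.5]]'

```text
t: 13.98
eef_pos: [626.1, -219.7, 57.5]
tcp_rot: [-1.572, -0.003, -0.222]
ft_force: [0.3, -0.2, -0.5]
opening: 1.003
```

```bash
python3 - <<'E'
from h import *
p=shot("wrist"); save(p,"w11.png"); lids(p,[("flat",(627,-216),28)]); go(627,-217,6,-12.4)
E
```

```text
flat xy 623.4 -215.7 yaw -12.3  size 103.9 53.9 pix [285 239]
now [ 624.9 -219.2   53.8] rot [-9.003e+01  7.000e-02 -1.273e+01]
total d [  2.1   2.2 -47.8] rv deg [ 0.03 -0.33 -0.07]
  [0.03,0.96,0.05] [0.01,-0.07,-0.01]
  [0.03,0.96,0.05] [0.01,-0.07,-0.01]
  [0.03,0.96,0.05] [0.01,-0.07,-0.01]
  [0.03,0.96,0.05] [0.01,-0.07,-0.01]
  [0.03,0.96,0.05] [0.01,-0.07,-0.01]
```

Call:
apply_moves --increments '[[[0.1,1.5,0.1],[0,-0.2,0],9.5],[[0.1,1.5,0.1],[0,-0.2,0],9.5],[[0,1,0.05],[0,0,0],9.5],[[0,0.6,0],[0,0,0],9.5],[[0,0.1,0],[0,0,0],9.5]]'

```text
t: 14.65
eef_pos: [627.9, -216.9, 5.6]
tcp_rot: [-1.572, -0.0, -0.214]
ft_force: [-0.1, 0.3, -0.4]
opening: 0.999
```

```bash
python3 -c "
from h import *
go(626.5,-217,6.5,-12.4)"
```

```text
now [ 627.9 -216.9    5.6] rot [-9.005e+01 -3.000e-02 -1.227e+01]
total d [-1.4 -0.1  0.9] rv deg [0.05 0.13 0.03]
  [-0.03,-0.02,-0.01] [0.01,0.03,0.01]
  [-0.03,-0.02,-0.01] [0.01,0.03,0.01]
  [-0.03,-0.02,-0.01] [0.01,0.03,0.01]
  [-0.03,-0.02,-0.01] [0.01,0.03,0.01]
  [-0.03,-0.02,-0.01] [0.01,0.03,0.01]
```

Call:
apply_moves --increments '[[[-0.1,0,0],[0,0.1,0],7],[[0,0,0],[0,0,0],4],[[0,0,0],[0,0,0],4],[[0,0,0],[0,0,0],4],[[0,0,0],[0,0,0],4]]'

```text
t: 15.28
eef_pos: [627.5, -217.1, 7.1]
tcp_rot: [-1.572, -0.003, -0.216]
ft_force: [-0.1, -0.1, -0.2]
opening: 0.568
```

Call:
apply_moves --increments '[[[0,0,0],[0,0,0],4],[[0,-2,0],[0,0,0],4],[[0,-5,0],[0,0,0],4],[[0,-6,0],[0,0,0],4],[[0,-6,0],[0,0,0],4]]'

```text
t: 15.9
eef_pos: [625.4, -216.0, 201.5]
tcp_rot: [-1.571, 0.005, -0.216]
ft_force: [0.5, -0.3, -0.8]
opening: 0.564
```

```bash
python3 - <<'E'
from h import *
go(599,27.5,215,10.9)
E
```

```text
now [ 625.4 -216.   201.5] rot [-89.99   0.27 -12.39]
total d [-26.4 243.5  13.5] rv deg [ -0.07 -23.29  -0.26]
  [-1.56,-0.26,4.64] [-0.01,-4.66,-0.05]
  [-1.18,-0.26,4.76] [-0.01,-4.66,-0.05]
  [-0.79,-0.27,4.84] [-0.01,-4.66,-0.05]
  [-0.39,-0.27,4.88] [-0.01,-4.66,-0.05]
  [0.00,-0.27,4.90] [-0.01,-4.66,-0.05]
```

Call:
apply_moves --increments '[[[-1.5,0,4.6],[0,-4.7,0],4],[[-1.2,0,4.7],[0,-4.7,0],4],[[-0.8,0,4.8],[0,-4.7,0],4],[[-0.4,0,4.7],[0,-4.7,0],4],[[0,0,4.3],[0,-4.5,0],4]]'

```text
t: 16.52
eef_pos: [599.0, 21.4, 214.3]
tcp_rot: [-1.577, -0.01, 0.198]
ft_force: [1.2, 0.0, -1.4]
opening: 0.567
```

```bash
python3 - <<'E'
from h import *
go(599,27.5,118,10.9)
E
```

```text
now [599.   21.4 214.3] rot [-90.34  -0.6   11.35]
total d [  0.    6.1 -96.3] rv deg [0.34 0.45 0.6 ]
  [0.00,1.93,0.13] [0.07,0.09,0.12]
  [0.01,1.93,0.13] [0.07,0.09,0.12]
  [0.01,1.93,0.13] [0.07,0.09,0.12]
  [0.02,1.93,0.12] [0.07,0.09,0.12]
  [0.02,1.93,0.12] [0.07,0.09,0.12]
```

Call:
apply_moves --increments '[[[0,2.5,0.2],[0.1,0.2,0.2],4],[[0,2.5,0.1],[0.1,0.2,0.2],4],[[0,2.5,0],[0.1,0.1,0.2],4],[[0,1.3,0],[0,0,0],4],[[0,0.2,0],[0,0,0],4]]'

```text
t: 17.15
eef_pos: [599.3, 28.2, 129.3]
tcp_rot: [-1.573, -0.007, 0.196]
ft_force: [-0.0, 0.3, -0.9]
opening: 0.563
```

```bash
cat >> h.py <<'E'
def profile(p,r0,r1,st=2):
    g=cv2.cvtColor(p["img"],cv2.COLOR_RGB2HSV); m=((g[:,:,0]<15.5)&(g[:,:,2]<135))
    for r in range(r0,r1,st):
        c=np.where(m[r,200:370])[0]
        print(r,(int(c.min())+200,int(c.max())+200) if len(c) else None,end=" ")
E
python3 - <<'E'
from h import *
p=shot("wrist"); save(p,"w12.png"); go(599,27.5,111,10.9); profile(p,130,185)
im=cv2.resize(p["img"][100:230,190:370],None,fx=4,fy=4,interpolation=cv2.INTER_CUBIC); cv2.imwrite("pics/w12c.png",im[:,:,::-1])
E
```

```text
now [599.4  28.2 129.5] rot [-90.14  -0.45  11.21]
total d [ -0.4  -0.7 -18.5] rv deg [0.14 0.31 0.45]
  [-0.01,0.37,-0.01] [0.03,0.06,0.09]
  [-0.01,0.37,-0.01] [0.03,0.06,0.09]
  [-0.01,0.37,-0.01] [0.03,0.06,0.09]
  [-0.01,0.37,-0.01] [0.03,0.06,0.09]
  [-0.01,0.37,-0.01] [0.03,0.06,0.09]
130 None 132 None 134 None 136 (248, 273) 138 (243, 315) 140 (241, 317) 142 (240, 318) 144 (239, 313) 146 (239, 284) 148 (236, 320) 150 (235, 323) 152 (233, 325) 154 (232, 319) 156 (232, 318) 158 (232, 318) 160 (232, 313) 162 (224, 335) 164 (223, 337) 166 (221, 339) 168 (219, 340) 170 (218, 339) 172 (218, 338) 174 (219, 338) 176 (218, 337) 178 (219, 337) 180 (218, 341) 182 (218, 336) 184 (219, 335)
```

View pics/w12c.png

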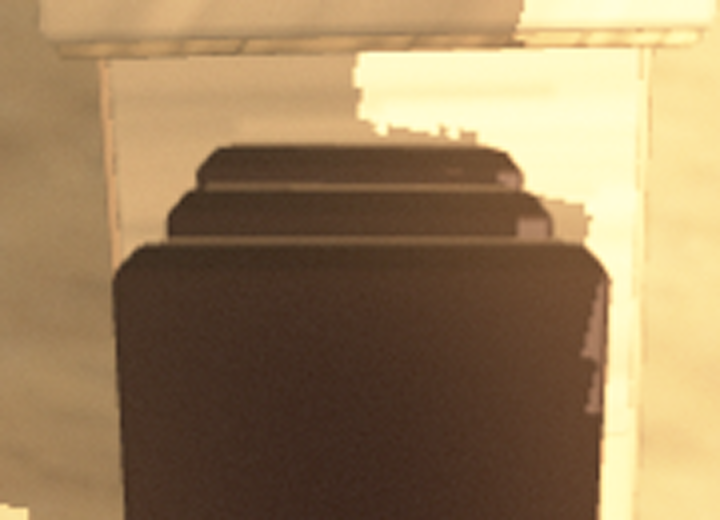

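Call:
apply_moves --increments '[[[0,0.5,0],[0.1,0.2,0.3],4],[[0,0.5,0],[0,0.1,0.2],4],[[0,0.4,0],[0,0,0],4],[[0,0.1,0],[0,0,0],4],[[0,0.05,0],[0,0,0],4]]'

```text
t: 17.82
eef_pos: [600.3, 27.9, 115.0]
tcp_rot: [-1.572, -0.001, 0.19]
ft_force: [-0.2, -0.1, -1.1]
opening: 0.567
```

```bash
python3 - <<'E'
from h import *
p=shot("wrist"); go(599,27.5,111,10.9); profile(p,140,178)
E
```

```text
now [600.3  27.9 115. ] rot [-9.008e+01 -7.000e-02  1.087e+01]
total d [-1.3 -0.4 -4. ] rv deg [ 0.08 -0.03  0.07]
  [-0.03,0.08,-0.00] [0.02,-0.01,0.01]
  [-0.03,0.08,-0.00] [0.02,-0.01,0.01]
  [-0.03,0.08,-0.00] [0.02,-0.01,0.01]
  [-0.03,0.08,-0.00] [0.02,-0.01,0.01]
  [-0.03,0.08,-0.00] [0.02,-0.01,0.01]
140 (241, 318) 142 (239, 319) 144 (237, 316) 146 (237, 315) 148 (237, 279) 150 (235, 324) 152 (233, 326) 154 (231, 328) 156 (229, 327) 158 (228, 325) 160 (228, 309) 162 (225, 336) 164 (223, 338) 166 (220, 339) 168 (219, 337) 170 (218, 336) 172 (218, 336) 174 (218, 335) 176 (218, 335)
```

Call:
apply_moves --increments '[[[0,0.15,0],[0,0,0],4],[[0,0.12,0],[0,0,0],4],[[0,0.06,0],[0,0,0],4],[[0,0.04,0],[0,0,0],4],[[0,0,0],[0,0,0],4]]'

```text
t: 18.5
eef_pos: [600.3, 27.9, 111.2]
tcp_rot: [-1.572, -0.002, 0.19]
ft_force: [-0.1, 0.9, -0.8]
opening: 0.565
```

Call:
apply_moves --increments '[[[0,0.05,0],[0,0,0],4],[[0,0.05,0],[0,0,0],4],[[0,0.03,0],[0,0,0],4],[[0,0,0],[0,0,0],4],[[0,0,0],[0,0,0],4]]'

```text
t: 19.12
eef_pos: [600.4, 28.0, 111.1]
tcp_rot: [-1.572, -0.002, 0.19]
ft_force: [-0.7, 0.4, 2.6]
opening: 0.566
```

Call:
apply_moves --increments '[[[0,0,0],[0,0,0],5.8],[[0,0,0],[0,0,0],6.5],[[0,0,0],[0,0,0],7.5],[[0,0,0],[0,0,0],7.5],[[0,-2,0],[0,0,0],7.5]]'

```text
t: 19.75
eef_pos: [599.9, 28.0, 129.8]
tcp_rot: [-1.572, 0.0, 0.19]
ft_force: [0.1, 1.0, 0.1]
opening: 0.788
```

Call:
apply_moves --increments '[[[-1,-4,0],[0,0,0],7.5],[[-2,-5,0],[0,0,0],6],[[-3,-4,0],[0,0,0],6],[[-4,-2,0],[0,-0.5,0],6],[[-4,-1,0],[0,-0.5,0],6]]'

```text
t: 20.38
eef_pos: [460.3, 0.9, 294.5]
tcp_rot: [-1.572, -0.001, 0.209]
ft_force: [0.1, -0.5, -0.1]
opening: 0.626
```

```bash
python3 - <<'E'
from h import *
p=shot("wrist"); save(p,"w13.png"); print(p["o"].round(1))
lids(p,[("flat",(600,27.5),132)])
for th in ["stand","push_grip","carton_flat","fence"]:
    for d in nets.mark_of(p,th)[:1]:
        w=toworld(p,d["point"]); print(th,round(d["confidence"],2),w.round(1),w2pix(p,w)[0])
go(442,-1.5,160,12)
E
```

```text
[380.4 -14.7 464.5]
flat no [276.96120694 312.66707302]
stand 0.61 [554.8  26.8  -2.1] [283.99493783 230.62972781]
push_grip 0.64 [4.44e+02 2.00e-01 3.24e+01] [282.04060103 153.63795571]
carton_flat 0.74 [601.5  28.2 108.4] [277.47692747 302.11763533]
now [461.9   1.1 293.4] rot [-9.006e+01  3.000e-02  1.191e+01]
total d [ -19.9   -2.6 -133.4] rv deg [ 0.06 -0.09 -0.03]
  [-0.40,2.67,0.03] [0.01,-0.02,-0.01]
  [-0.40,2.67,0.03] [0.01,-0.02,-0.01]
  [-0.40,2.67,0.03] [0.01,-0.02,-0.01]
  [-0.40,2.67,0.03] [0.01,-0.02,-0.01]
  [-0.40,2.67,0.03] [0.01,-0.02,-0.01]
```

View pics/w13.png

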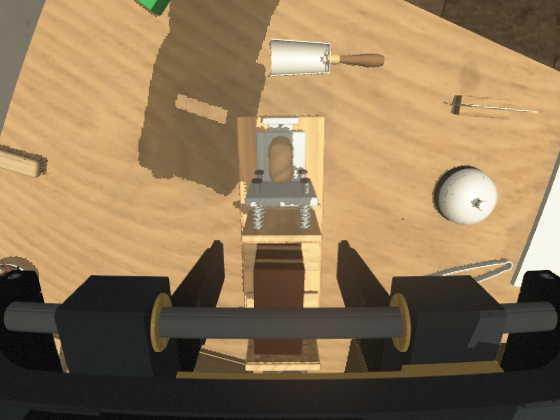

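```bash
python3 - <<'E'
from h import *
p=shot("wrist"); Rt,t=tool()
print(pix2w(p,[(268.5,158),(292.5,158),(281,137),(281,182)],115).round(1))
# grip yaw from stand sides in deck level (rear corners and near-pad)
print(pix2w(p,[(238,117),(325,117)],18).round(1))
print(w2pix(p,[[442,-1,119],[443,0,33]]).round(1))
E
```

```text
[[440.1 -14.7 115. ]
 [435.2   8.6 115. ]
 [417.3  -6.8 115. ]
 [461.4   2.5 115. ]]
[[413.9 -61.6  18. ]
 [391.8  43.2  18. ]]
[[281.6 163.4]
 [282.1 151.9]]
```

Call:
apply_moves --increments '[[[-0.8,3,0],[0,0,0],6],[[-0.8,4,0.1],[0,0,0],6],[[-0.5,4,0],[0,0,0],6],[[0,2.5,0],[0,0,0],6],[[0,0.5,0],[0,0,0],6]]'

```text
t: 21.3
eef_pos: [444.3, -1.9, 146.3]
tcp_rot: [-1.57, 0.004, 0.209]
ft_force: [-0.3, 0.1, -0.1]
opening: 0.632
```

```bash
python3 - <<'E'
from h import *
p=shot("wrist"); save(p,"w14.png"); go(441,-2,62,11.9)
for d in nets.mark_of(p,"push_grip")[:1]:
    w=toworld(p,d["point"]); print(round(d["confidence"],2),w.round(1),w2pix(p,w)[0])
im=p["img"][120:330,180:380]; im=cv2.resize(im,None,fx=2.8,fy=2.8,interpolation=cv2.INTER_CUBIC); cv2.imwrite("pics/w14c.png",im[:,:,::-1])
g=cv2.cvtColor(p["img"],cv2.COLOR_RGB2HSV)
for r in range(170,270,10): print(r,[tuple(int(v) for v in g[r,c]) for c in range(240,330,8)])
E
```

```text
now [444.4  -1.9 146.6] rot [-89.99   0.18  11.99]
total d [ -3.4  -0.1 -84.6] rv deg [-0.01  0.09 -0.18]
  [-0.06,1.69,0.01] [-0.00,0.02,-0.04]
  [-0.06,1.69,0.01] [-0.00,0.02,-0.04]
  [-0.06,1.69,0.01] [-0.00,0.02,-0.04]
  [-0.06,1.69,0.01] [-0.00,0.02,-0.04]
  [-0.07,1.69,0.01] [-0.00,0.02,-0.04]
170 [(15, 122, 157), (28, 25, 144), (28, 22, 140), (28, 24, 147), (28, 22, 148), (25, 23, 145), (26, 27, 149), (24, 25, 154), (25, 29, 152), (21, 32, 152), (15, 122, 167), (20, 108, 248)]
180 [(15, 120, 162), (24, 24, 150), (25, 23, 146), (25, 22, 152), (17, 105, 129), (17, 105, 131), (17, 105, 131), (24, 26, 155), (22, 31, 155), (20, 33, 156), (15, 119, 169), (20, 109, 248)]
190 [(15, 119, 163), (30, 23, 147), (25, 23, 144), (19, 61, 121), (17, 105, 131), (16, 104, 133), (17, 109, 131), (23, 35, 130), (23, 28, 153), (22, 32, 152), (15, 121, 169), (19, 108, 248)]
200 [(15, 120, 166), (30, 24, 147), (23, 23, 145), (16, 106, 127), (17, 106, 135), (17, 108, 139), (17, 106, 132), (16, 91, 129), (21, 28, 153), (21, 31, 155), (15, 119, 169), (20, 109, 248)]
210 [(16, 121, 167), (28, 21, 148), (
[... 405 characters left out ...]
07, 158), (16, 110, 170), (17, 108, 177), (16, 108, 172), (16, 107, 141), (22, 30, 154), (13, 66, 89), (21, 105, 250), (20, 107, 249)]
240 [(28, 29, 114), (26, 31, 124), (21, 31, 114), (17, 107, 160), (16, 108, 172), (17, 109, 171), (17, 109, 152), (16, 109, 148), (24, 32, 118), (23, 34, 128), (20, 41, 125), (20, 108, 249)]
250 [(18, 48, 64), (18, 46, 66), (26, 33, 117), (17, 105, 146), (17, 104, 154), (16, 106, 163), (16, 106, 171), (17, 107, 138), (21, 35, 118), (11, 64, 76), (14, 72, 78), (18, 108, 244)]
260 [(28, 28, 118), (24, 22, 117), (25, 24, 119), (28, 26, 118), (16, 105, 155), (17, 106, 151), (17, 106, 140), (23, 27, 121), (21, 30, 118), (21, 35, 117), (23, 37, 124), (21, 35, 125)]
```

```bash
python3 - <<'E'
from h import *
p=shot("wrist"); Rt,t=tool()
S=cv2.cvtColor(p["img"],cv2.COLOR_RGB2HSV)[:,:,1]
c=[int(x)+250 for x in np.where(S[235,250:312]>80)[0]]; r=np.where(S[150:290,280]>80)[0]+150
print(c[0],c[-1],r.min(),r.max())
w=pix2w(p,[((c[0]+c[-1])/2,235),(280,205),(280,r.max())],117); print(((w-t)@Rt).round(1))
E
```

```text
262 298 176 261
[[ -1.8  31.3   0.9]
 [-20.8  31.3   0.9]
 [ 15.6  31.3   0.9]]
```

Call:
apply_moves --increments '[[[-0.1,2,0],[0,0,-0.1],6],[[-0.1,2.5,0],[0,0,0],6],[[0,2.2,0],[0,0,0],6],[[0,1,0],[0,0,0],6],[[0,0.2,0],[0,0,0],6]]'

```text
t: 22.08
eef_pos: [447.8, -2.8, 72.2]
tcp_rot: [-1.576, -0.012, 0.21]
ft_force: [-0.0, -0.1, 0.3]
opening: 0.636
```

Call:
apply_moves --increments '[[[0,0,0],[0,0,0],4],[[0,0,0],[0,0,0],3],[[0,0,0],[0,0,0],1.5],[[0,0,0],[0,0,0],1.5],[[0,0,0],[0,0,0],1.5]]'

```text
t: 22.7
eef_pos: [447.6, -1.8, 74.1]
tcp_rot: [-1.575, -0.012, 0.21]
ft_force: [-1.7, 6.9, -1.3]
opening: 0.25
```

```bash
python3 -c "
from h import *
print(readout.state()['opening']*95, readout.state()['ft_force']); go(441,-2,62,11.9)"
```

```text
23.772699559130608 [-1.66418711  6.91553008 -1.26620542]
now [447.6  -1.8  74.1] rot [-90.21  -0.71  12.02]
total d [ -6.6  -0.2 -12.1] rv deg [0.21 0.12 0.71]
  [-0.13,0.24,0.02] [0.04,0.02,0.14]
  [-0.13,0.24,0.02] [0.04,0.02,0.14]
  [-0.13,0.24,0.02] [0.04,0.02,0.14]
  [-0.13,0.24,0.02] [0.04,0.02,0.14]
  [-0.13,0.24,0.02] [0.04,0.02,0.14]
```

Call:
apply_moves --increments '[[[0.3,0,0.03],[0,0,0],1.5],[[0.6,0,0],[0,0,0],1.5],[[0.6,0,0],[0,0,0],1.5],[[0.4,0,0],[0,0,0],1.5],[[0.3,0,0],[0,0,0],1.5]]'

```text
t: 23.32
eef_pos: [469.7, 3.2, 74.1]
tcp_rot: [-1.574, -0.011, 0.21]
ft_force: [-3.5, -2.6, -0.4]
opening: 0.247
```

```bash
cat >> h.py <<'E'
def prog():
    s=readout.state(); d=np.array(s["eef_pos"])-[447.6,-1.8,74.1]; a=np.radians(11.9); u=np.array([np.cos(a),np.sin(a),0]); v=np.array([-np.sin(a),np.cos(a),0])
    f=np.array(s["ft_force"]); print("along %.1f lat %.1f up %.1f | F along %.1f lat %.1f up %.1f"%(d@u,d@v,d[2],f@u,f@v,f[2]),"rot",np.degrees(s["tcp_rot"]).round(2))
E
python3 -c "
from h import *
prog()"
```

```text
along 22.7 lat 0.4 up 0.0 | F along -3.9 lat -1.9 up -0.4 rot [-90.2   -0.62  12.05]
```

Call:
apply_moves --increments '[[[0.25,0,0],[0,0,0],1.5],[[0.3,0,0],[0,0,0],1.5],[[0.3,0,0],[0,0,0],1.5],[[0.3,0,0],[0,0,0],1.5],[[0.25,0,0],[0,0,0],1.5]]'

```text
t: 23.95
eef_pos: [483.3, 6.2, 74.1]
tcp_rot: [-1.574, -0.009, 0.211]
ft_force: [-4.0, -0.8, -0.7]
opening: 0.25
```

```bash
python3 -c "
from h import *
prog()
p=shot('scene'); save(p,'s2.png')"
```

```text
along 36.6 lat 0.5 up 0.0 | F along -4.1 lat 0.0 up -0.7 rot [-90.18  -0.51  12.07]
```

Call:
apply_moves --increments '[[[0.2,0,0],[0,0,0],1.5],[[0.25,0,0],[0,0,0],1.5],[[0.2,0,0],[0,0,0],1.5],[[0.2,0,0],[0,0,0],1.5],[[0.2,0,0],[0,0,0],1.5]]'

```text
t: 24.62
eef_pos: [494.2, 8.7, 74.1]
tcp_rot: [-1.574, -0.009, 0.211]
ft_force: [-5.2, -1.8, -0.8]
opening: 0.249
```

```bash
python3 -c "
from h import *
prog()"
```

```text
along 47.8 lat 0.6 up 0.0 | F along -5.4 lat -0.7 up -0.8 rot [-90.17  -0.49  12.07]
```

Call:
apply_moves --increments '[[[0.2,0,0],[0,0,0],1.5],[[0.2,0,0],[0,0,0],1.5],[[0.2,0,0],[0,0,0],1.5],[[0.1,0,0],[0,0,0],1.5],[[0,0,0],[0,0,0],1.5]]'

```text
t: 25.25
eef_pos: [498.9, 9.7, 74.1]
tcp_rot: [-1.573, -0.002, 0.212]
ft_force: [-6.4, -2.2, 0.7]
opening: 0.253
```

```bash
python3 -c "
from h import *
prog()"
```

```text
along 52.6 lat 0.7 up 0.0 | F along -6.7 lat -0.9 up 0.7 rot [-90.13  -0.14  12.13]
```

Call:
apply_moves --increments '[[[0.25,0,0],[0,0,0],1.5],[[0.25,0,0],[0,0,0],1.5],[[0.2,0,0],[0,0,0],1.5],[[0.2,0,0],[0,0,0],1.5],[[0.1,0,0],[0,0,0],1.5]]'

```text
t: 25.88
eef_pos: [503.1, 10.7, 74.1]
tcp_rot: [-1.572, 0.011, 0.214]
ft_force: [-10.4, -6.0, 3.6]
opening: 0.247
```

```bash
python3 -c "
from h import *
prog()
p=shot('scene'); prog()"
```

```text
along 56.9 lat 0.8 up 0.0 | F along -11.4 lat -3.7 up 3.6 rot [-90.06   0.61  12.23]
along 56.9 lat 0.8 up -0.0 | F along -10.9 lat -2.8 up 3.0 rot [-90.06   0.62  12.24]
```

Call:
apply_moves --increments '[[[0.15,0,0],[0,0,-0.2],1.5],[[0.15,0,0],[0,0,-0.2],1.5],[[0.1,0,0],[0,0,-0.2],1.5],[[0.05,0,0],[0,0,-0.1],1.5],[[0,0,0],[0,0,0],1.5]]'

```text
t: 26.55
eef_pos: [501.5, 10.3, 74.1]
tcp_rot: [-1.571, 0.012, 0.215]
ft_force: [-8.2, -3.9, 2.7]
opening: 0.252
```

```bash
python3 -c "
from h import *
fs=[]
for i in range(4):
    p=shot('scene'); fs.append(readout.state()['ft_force']); prog()
print(np.mean(fs,0))
save(p,'s3.png')
im=p['img'][200:310,200:330]; im=cv2.resize(im,None,fx=4.5,fy=4.5,interpolation=cv2.INTER_CUBIC); cv2.imwrite('pics/s3c.png',im[:,:,::-1])
"
```

```text
along 55.1 lat 0.7 up -0.0 | F along -11.1 lat -3.0 up 3.0 rot [-90.     0.7   12.34]
along 55.1 lat 0.7 up -0.0 | F along -9.9 lat -2.4 up 3.0 rot [-90.     0.71  12.34]
along 55.1 lat 0.8 up 0.0 | F along -10.0 lat -2.9 up 2.9 rot [-90.     0.71  12.34]
along 55.1 lat 0.7 up 0.0 | F along -9.9 lat -2.3 up 2.4 rot [-90.     0.71  12.34]
[-9.45739407 -4.71142953  2.8258246 ]
```

View pics/s3c.png

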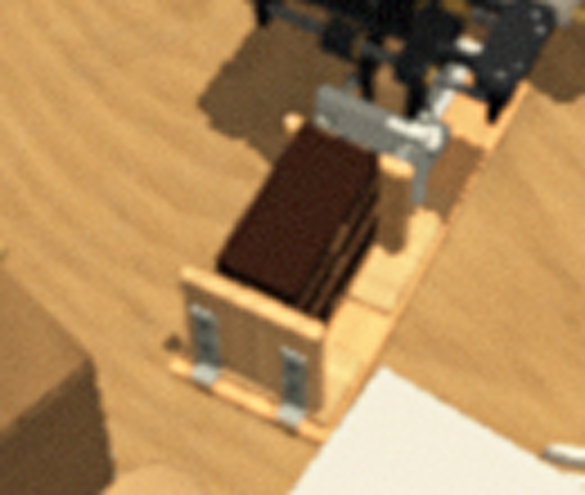

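Call:
apply_moves --increments '[[[0.25,0,0],[0,0,-0.1],1.5],[[0.25,0,0],[0,0,-0.1],1.5],[[0.25,0,0],[0,0,-0.1],1.5],[[0.2,0,0],[0,0,0],1.5],[[0.2,0,0],[0,0,0],1.5]]'

```text
t: 27.38
eef_pos: [505.5, 11.2, 74.0]
tcp_rot: [-1.57, 0.023, 0.217]
ft_force: [-13.4, -5.6, 5.7]
opening: 0.253
```

```bash
cat > f.py <<'E'
from h import *
for i in range(10): p=read_camera('scene'); i%3==0 and prog()
f=[]
for i in range(6): read_camera('scene'); f.append(readout.state()['ft_force'])
m=np.mean(f,0); print(m.round(1), "along",(m@[.978,.206,0]).round(2), readout.state()['moment'])
E
python3 f.py
```

```text
along 59.4 lat 0.8 up -0.1 | F along -12.8 lat -3.6 up 5.8 rot [-89.94   1.34  12.44]
along 59.4 lat 0.8 up -0.1 | F along -12.4 lat -3.0 up 5.4 rot [-89.94   1.32  12.44]
along 59.4 lat 0.8 up -0.1 | F along -12.6 lat -3.0 up 6.8 rot [-89.94   1.32  12.44]
along 59.4 lat 0.8 up -0.1 | F along -13.0 lat -4.1 up 5.8 rot [-89.94   1.31  12.44]
[-12.1  -5.2   5.4] along -12.92 [-1.25206496  1.63775579  0.09511552]
```

```bash
python3 - <<'E'
from h import *
for n in ["top","scene"]:
    p=shot(n); save(p,n+"_end.png")
    for th in ["fence","carton_flat","carton_mid","carton_tall"]:
        for d in nets.mark_of(p,th)[:3]:
            w=toworld(p,d["point"]); 
            if w[1]>-100: print(n,th,round(d["confidence"],2),w.round(1))
    lids(p,[("flat",(624,35),132)])
prog()
E
```

```text
top fence 0.59 [683.9  46.   14. ]
top carton_flat 0.88 [625.9  39.7 102.2]
flat xy 618.3 14.4 yaw 13.5  size 126.6 113.1 pix [236 156]
scene fence 0.83 [680.2  50.1  22.6]
scene carton_flat 0.66 [625.1  30.7 102.9]
scene carton_flat 0.5 [678.6  48.8  20. ]
scene carton_mid 0.62 [626.4  38.3  66.4]
scene carton_tall 0.52 [625.3  35.3  22.1]
scene carton_tall 0.38 [496.5  11.5  36.7]
flat xy 622.3 50.8 yaw 20.5  size 124.0 95.3 pix [266 246]
along 59.3 lat 0.8 up -0.1 | F along -12.8 lat -3.2 up 4.2 rot [-89.94   1.32  12.44]
```

Networks put all three cartons at about x = 625–626 at heights of about 22, 66 and 103 mm, which is stacked and home. The push holds steady at 12–13 N, so I'm handing in.

```bash
python3 -c "
from h import *
env.job_done(); prog()"
```

```text
the job is handed in; nothing more can be done
the job is handed in; nothing more can be done
```

The gift tower is built and pressed home against the fence, and I handed the job in with the gripper still holding the sliding grip there. No verdict was reported.

**What I did:** I set the brown medium carton on the tall one, then the flat one on top. Each touched down with about 3–7 N of contact force. The green look-alike was left alone. I then pinched the grip and pushed the carriage slowly towards the fence, which took about 29 s in all.

**Last checks that agreed:**
- **Carriage and push:** the grip had moved 59.3 mm, with a steady 12–13 N along the press. Both fit half-squeezed springs.
- **Stack:** the wrist camera showed the long sides flush to within about 0.5 mm just before the flat carton was set down. The scene camera later showed the tower against the fence, and the network estimates put all three cartons at x ≈ 625–626 mm, the home position.

**Checks that failed or disagreed:**
- **Final lid outline:** measuring the top lid from its colour failed, because it merged with dark surroundings. I could not confirm the final squareness that way.
- **Flat carton's sideways position:** the two fixed cameras' networks gave y = 39.7 and 30.7 mm, so they could not confirm flushness after pressing.
- **Tool under load:** it tilted about 2° over the push, with side loads of about 3 N sideways and 4–6 N upwards. It held steady.

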